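# Polish a ski base section and put the block back in its bay

### The arm

A 7-joint arm with a two-finger parallel gripper is mounted at the origin on the work surface. World frame = base frame: x ahead of the robot, y to its left, z up, the work surface at z = 0. Lengths are in m, angles in rad, forces in N, time in s.
With the tool pointing down it reaches from about 0.4 to 0.9 m from the base axis. Payload 5.6 kg.
Tool frame: the origin (TCP) lies midway between the tips of the shut fingers; the grasp point (between the pads) lies 19 mm behind it; z points along the fingers, y is the line along which they close (so a half turn about z gives the same grasp; the last joint's range is limited). The gripper opens to 92 mm and grips with 3 to 60 N. Pads are 20 mm wide; open, the fingers measure 128 mm over their backs; the gripper's body (75 mm by 189 mm) begins 69 mm behind the grasp point.
Start: joints at [-1.226, 0.468, -0.012, 1.603, 0.006, 1.071, -0.056], TCP at [0.246, 0.602, 0.215] pointing down, gripper open.
Joint ranges: [-2.53, 2.53], [-0.31, 2.02], [-1.57, 1.55], [0.28, 2.44], [-1.29, 4.43], [0.15, 1.84], [-2.92, 2.92]. Speed limits (rad/s): [2.57, 2.57, 3.14, 3.14, 3.14, 3.14, 3.14].

### API

Orientations are given as a 3x3 rotation matrix whose columns are the frame's x, y, z axes.
In Python, from station import env, effector, solver, viewer, workorder, search_frame, tip_of gives the robot as it stands. Calls block until the motion is done:
- env.reach(position, orientation): joint-space move of the TCP to a pose.
- env.movel(position, frame=None, rate=0.15): straight line of the TCP; frame=None keeps the orientation; rate is the mean speed in m/s.
- env.goto_joints(angles): joint-space move.
- effector.release() and effector.grasp(squeeze=None): open the fingers fully, or close them until they stop; squeeze is the grip in N (None keeps the last).
- env.pause(seconds).
- solver.inverse_kinematics(position, orientation): joint angles nearest the present ones, or None.
- env.sense(): the state.
- viewer.read_camera(name): name is "scene" or "top"; returns (picture, depth): 384x512x3 uint8, red, green, blue; 384x512 float32, m along the optical axis (not along the pixel's ray), 0 where there is no reading.
- viewer.camera_info(name): a dict with "intrinsics" (3x3 intrinsics, pixels), "eye" and "rotation" of the camera in the world. Camera axes: x right, y up, looking along -z (the intrinsics and any distortion apply to the point x, -y, -z); pixel columns grow to the right and rows downward; lengths in m; the calibration is good to about 2 mm. A picture is of the moment at which its call begins. camera_info takes no time and is no camera call.
A pose or a line that the arm cannot do raises env.PlanningError and nothing moves.
- workorder.finish_job(): hands the job in; it is judged then, once.
Trained networks look in the newest picture that a camera, given by its name, has taken for a name from the list of things; names that differ only in an ending like _2 or _b are one class to them, and where a whole thing is asked for, a point or a joint stands for the part that bears it (a point fixed in the world has none). Each returns a list of dicts, best first, with "score" (0 to 1); they miss things now and then, are a little off and sometimes report something else, mostly with a low value. They report only what shows in the picture. A call takes as long as a camera call. They do not tell look-alikes from the thing itself.
- search_frame(camera, name): "at" ([x, y, z] in m, in world coordinates, good to about 4 mm: the middle of the surface that is visible of it).
- tip_of(camera, name): "at" ([x, y, z] in m, in world coordinates, good to about 4 mm: a listed point, or the origin of a listed thing).
The state is a dict: "t": time; "joint_positions": joint angles; "joint_velocities": joint speeds; "tau": joint torques, N m; "ee_pos": TCP position; "tcp_rot": TCP orientation; "wrist_force": force on the tool from outside, world axes, zero at the start; "moment": the same for the moment, N m; "gripper_width": finger opening in m; "grasp_force": force on a finger pad.
Only numpy, scipy, OpenCV 4.12 (cv2) and the standard library are available. Lean on these libraries where they do the work, as an engineer would, in place of code of your own. Each camera call takes 0.05 s, during which the arm holds its last target. There are 200 camera calls.

### The job

Take the polishing block, set its sole flat on the ski's black base at the tape strip nearer the tip (the down-curled end), and slide it slowly along the ski to the tape strip nearer the tail, lengthwise and centred on the base, pressing steadily at roughly 8 N, without lifting it on the way. Then put the block away: slide it along the bench into its wooden bay, under the lips and fully home, and let go. Leave the other things on the bench where they are.

Things in the scene. Friction and masses are not known exactly. Their poses are not given: they have to be found in the camera images.
- block: loose polishing block, 0.2 to 0.45 kg: a cork sole plate 70 (x) x 120 (y, lengthwise) x 20 high with an upright wooden grip on its middle, 46 (x) x 30 (y), reaching from 20 to 80 above the underside. Origin at the centre of the underside, z up. It starts upright on the bench, on the left or on the right.
- bay: floorless wooden storage bay for the block, fixed on the bench, left or right. Origin on the bench at the centre of the homed sole: fully home = block and bay origins coincide (within 1 mm), block y along bay y, either way round. Block enters along +y up to a stop 18 high. Channel 76 wide, walls from y = -67 to +67; lips over both sides there, underside 23, top 29 above the bench.
- bay_mouth (a point): middle of the bay's open end, on the bench, 97 from the bay origin towards its -y; axes as the bay's. From y = -67 to here the walls splay out, from 76 to about 92 wide, 23 high, without lips. The slot between the lips, open upwards for the grip, is 60 wide. The bench before it is clear for 140.
- ski_face (a point): point on the ski's black base face midway between two white tape strips, on the centre line, 160 above the bench unpressed. y: along the ski to the tip (robot's left); x: across, up the slope; z: outward normal, leaning 0.6 rad (34 degrees) from vertical towards the robot. Face 84 wide, flat for 350 either way along y. It stands fixed but for the springing of joint ski.
- tape_tip (a point): centre of the tape strip nearer the tip, on the face, at y = +110 from ski_face. The strips are flat (no step), 12 wide, running right across.
- tape_tail (a point): centre of the tape strip nearer the tail, at y = -110 from ski_face
- ski (a joint): how far the sprung ski is pressed down along the face's normal, m: 0 when free, stop at 0.018. It starts to yield at about 2 N and then takes 0.7 N more per mm (9 mm is about 8 N); it springs back when released.
- tape_roll: bystander, loose: a roll of paper tape lying flat, 90 across, 24 high (mm); origin under its middle
- wax_bar: bystander, loose: a white bar, 110 x 50 x 25 (mm); origin under its middle
- screwdriver: bystander, loose: a screwdriver lying down
- scraper: bystander, loose: a clear flat plate, 60 x 140 x 6 (mm); origin under its middle
- wrench: bystander, loose: a steel wrench lying down
Not all that is in view belongs to the job. Several things look just like the block: the one meant starts farthest to the robot's left.

How it is judged:
On the way, in this order (a step that is already met when the one before it is completed fails the run):
1. block flat on the base and pressed at the tape strip nearer the tip (y of block in the frame of ski_face between 0.088 and 0.135 m and x of block in the frame of ski_face between -0.022 and 0.022 m and contact force between block and ski between 3 and 20 N and angle between the z axis of block and the z axis of ski_face, either way round below 0.14 rad and angle between the y axis of block and the y axis of ski_face, either way round below 0.3 rad), for 0.2 s.
2. pressed flat, sliding past the first quarter (y of block in the frame of ski_face between 0.035 and 0.078 m and x of block in the frame of ski_face between -0.022 and 0.022 m and contact force between block and ski between 3 and 20 N and angle between the z axis of block and the z axis of ski_face, either way round below 0.14 rad and angle between the y axis of block and the y axis of ski_face, either way round below 0.3 rad), for 0.2 s.
3. pressed flat, sliding past the middle (y of block in the frame of ski_face between -0.022 and 0.022 m and x of block in the frame of ski_face between -0.022 and 0.022 m and contact force between block and ski between 3 and 20 N and angle between the z axis of block and the z axis of ski_face, either way round below 0.14 rad and angle between the y axis of block and the y axis of ski_face, either way round below 0.3 rad), for 0.2 s.
4. pressed flat, sliding past the third quarter (y of block in the frame of ski_face between -0.078 and -0.035 m and x of block in the frame of ski_face between -0.022 and 0.022 m and contact force between block and ski between 3 and 20 N and angle between the z axis of block and the z axis of ski_face, either way round below 0.14 rad and angle between the y axis of block and the y axis of ski_face, either way round below 0.3 rad), for 0.2 s.
5. still pressed flat at the tape strip nearer the tail (y of block in the frame of ski_face between -0.135 and -0.088 m and x of block in the frame of ski_face between -0.022 and 0.022 m and contact force between block and ski between 3 and 20 N and angle between the z axis of block and the z axis of ski_face, either way round below 0.14 rad and angle between the y axis of block and the y axis of ski_face, either way round below 0.3 rad), for 0.2 s.
At the end, for the whole second after the job is handed in: The block stands upright in its bay under the lips, within 8 mm of fully home, at rest and released; the ski is free again; every bystander is within 30 mm of where it was (x of block in the frame of bay between -0.008 and 0.008 m and y of block in the frame of bay between -0.008 and 0.006 m and z of block in the frame of bay between -0.004 and 0.005 m and angle between the z axis of block and the z axis of bay, either way round below 0.08 rad and angle between the y axis of block and the y axis of bay, either way round below 0.12 rad and linear speed of block below 0.02 m/s and value of joint ski below 0.002 m and distance of each of tape_roll, wax_bar, screwdriver, scraper, wrench from where it was at the start of the episode below 0.03 m); the robot touches nothing.
It fails at once if block pressed on the ski with more than 25 N (contact force between block and ski above 25 N).
It fails at once if block lifted off (4 to 20 mm above) the base between the tape strips (y of block in the frame of ski_face between -0.078 and 0.078 m and x of block in the frame of ski_face between -0.05 and 0.05 m and z of block in the frame of ski_face between 0.004 and 0.02 m).
It fails at once if a bystander knocked away (distance of any of tape_roll, wax_bar, screwdriver, scraper, wrench from where it was at the start of the episode above 0.04 m).
It also fails if it takes over 64 s, if anything falls off the work surface, if the arm or the gripper's body presses on something with over 40 N, if the wrist force passes 120 N, or if a joint passes its speed limit or range.

## Working session

There is one attempt and no reset: what is moved stays moved. The work goes in short steps, each a Python script; the robot and the scene stay as the last script left them, time stands still between calls to the robot, and variables do not carry over. Pictures are saved under pics/ and viewed, at most 10 in all, crops included, and the job is handed in when it is done.

```bash
mkdir -p pics; ls; python3 - <<'E'
from station import *
import cv2,numpy as np
np.set_printoptions(precision=4,suppress=True)
for c in ["scene","top"]:
    p,d=viewer.read_camera(c); cv2.imwrite(f"pics/{c}0.png",p[:,:,::-1]); np.savez(f"{c}0.npz",p=p,d=d)
    i=viewer.camera_info(c); print(c,i)
    for n in ["block","bay","bay_mouth","ski_face","tape_tip","tape_tail"]:
        print(n,[(round(r["score"],2),np.round(r["at"],3)) for r in tip_of(c,n)])
    for n in ["tape_roll","wax_bar","screwdriver","scraper","wrench"]:
        print(n,[(round(r["score"],2),np.round(r["at"],3)) for r in search_frame(c,n)])
print(env.sense())
E
```

```text
pics
scene {'intrinsics': array([[389.5236,   0.    , 256.4134],
       [  0.    , 389.5236, 191.8893],
       [  0.    ,   0.    ,   1.    ]]), 'eye': array([1.1565, 0.8206, 0.9324]), 'rotation': array([[-0.7799, -0.3681,  0.5063],
       [ 0.6259, -0.4567,  0.6322],
       [-0.0015,  0.8099,  0.5866]])}
block [(0.84, array([ 0.322, -0.596, -0.003])), (0.83, array([ 0.456, -0.4  , -0.001])), (0.63, array([ 0.431, -0.231, -0.   ]))]
bay [(0.71, array([0.422, 0.273, 0.002]))]
bay_mouth [(0.69, array([ 0.402,  0.178, -0.003]))]
ski_face []
tape_tip [(0.64, array([0.658, 0.168, 0.16 ]))]
tape_tail [(0.73, array([ 0.687, -0.054,  0.164]))]
tape_roll [(0.66, array([ 0.526, -0.097,  0.022])), (0.33, array([0.654, 0.372, 0.169])), (0.21, array([ 0.443, -0.047,  0.028]))]
wax_bar [(0.55, array([ 0.443, -0.045,  0.025])), (0.47, array([ 0.442, -0.216,  0.022]))]
screwdriver [(0.81, array([0.423, 0.54 , 0.022]))]
scraper [(0.95, array([0.293, 0.406, 0.008])), (0.73, array([0.658, 0.373, 0.168]))]
wrench [(0.53, array([ 0.288, -0.402,  0.012])), (0.41, array([0.45 , 0.288, 0.025])), (0.24, arra
[... 894 characters left out ...]
craper [(0.81, array([0.299, 0.397, 0.004]))]
wrench [(0.46, array([ 0.288, -0.401,  0.008]))]
{'t': 1.2, 'joint_positions': array([-1.226 ,  0.4675, -0.0116,  1.6027,  0.006 ,  1.0714, -0.0563]), 'joint_velocities': array([ 0.0015, -0.0009, -0.0002,  0.0001, -0.0005,  0.0011, -0.0003]), 'tau': array([  0.    , -52.0441,  -0.0127, -24.4049,  -0.0568,   0.0113,
         0.    ]), 'ee_pos': array([0.2458, 0.6017, 0.2146]), 'tcp_rot': array([[-0.9257,  0.3782,  0.0001],
       [ 0.3782,  0.9257,  0.    ],
       [-0.    ,  0.0001, -1.    ]]), 'wrist_force': array([-0.3591, -0.7209, -0.203 ]), 'moment': array([-0.0029,  0.0247, -0.06  ]), 'grasp_force': 0.0, 'gripper_width': 0.09186890827856899}
```

```bash
python3 -c "
import cv2
a=cv2.imread('pics/top0.png');cv2.imwrite('pics/top0b.png',cv2.resize(a,(800,600),interpolation=cv2.INTER_CUBIC))
a=cv2.imread('pics/scene0.png');cv2.imwrite('pics/scene0b.png',cv2.resize(a,(800,600),interpolation=cv2.INTER_CUBIC))"
```

```text
(no output)
```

View pics/top0b.png

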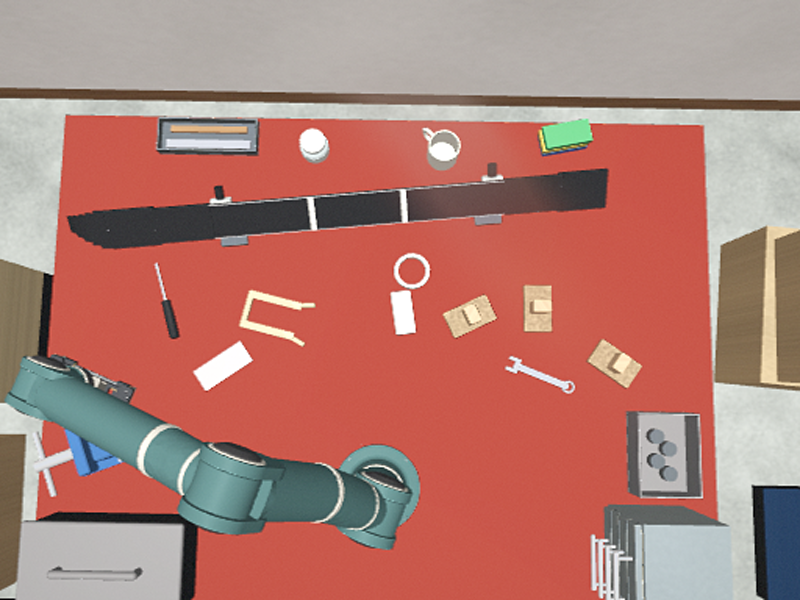

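View pics/scene0b.png

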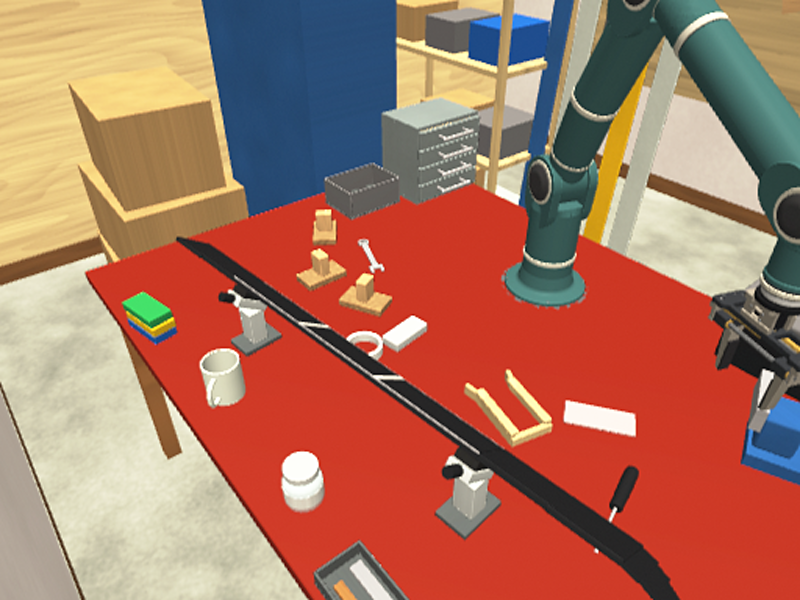

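The top view (800x600) shows three look-alike blocks at (470,315), (538,308) and (613,362). The leftmost, (470,315), is the target, at about (0.431, -0.229). The bay is at (275,315) with its mouth facing right, so +y of the bay points towards world +y. The ski tapes are at (311,213) and (404,205). Next I'll get yaws and refine positions from depth.

```bash
cat > h.py <<'E'
from station import *
import cv2,numpy as np
np.set_printoptions(precision=4,suppress=True)
def cloud(c,p,d):
    i=viewer.camera_info(c);K=i["intrinsics"];v,u=np.mgrid[:d.shape[0],:d.shape[1]]
    q=np.stack([(u-K[0,2])/K[0,0]*d,-(v-K[1,2])/K[1,1]*d,-d],-1)
    P=q@i["rotation"].T+i["eye"]; P[d<=0]=np.nan; return P
def rect(xy):
    (c,s,a)=cv2.minAreaRect((xy*1000).astype(np.float32)); b=cv2.boxPoints((c,s,a)); e=[b[1]-b[0],b[2]-b[1]]
    e=max(e,key=np.linalg.norm); return np.array(c)/1000,np.array(s),np.arctan2(e[1],e[0])%np.pi
E
python3 - <<'E'
from h import *
for c in ["scene","top"]:
    z=np.load(c+"0.npz");p=z["p"].astype(int);P=cloud(c,p,z["d"]);print(c)
    near=lambda x,y,r:np.hypot(P[...,0]-x,P[...,1]-y)<r
    Z=P[...,2]
    red=(p[...,0]>p[...,1]*2)
    m=near(.431,-.229,.1)&~red&(Z>-.01)
    for a,b in [(.01,.03),(.07,.1)]:
        k=m&(Z>a)&(Z<b); q=P[k]; print("blk",a,k.sum(),q.mean(0),rect(q[:,:2]))
    m=near(.42,.25,.15)&~red&(p[...,0]-p[...,2]>25)
    for a,b in [(.012,.0245),(.0255,.035),(.012,.04)]:
        k=m&(Z>a)&(Z<b); q=P[k]
        if len(q)>4: print("bay",a,k.sum(),q.mean(0),rect(q[:,:2]))
    # ski tapes: white pixels on ski plane
    w=(p.min(-1)>130)&(Z>.12)&(Z<.2)&(np.abs(P[...,0]-.67)<.06)
    for y in (.165,-.055):
        q=P[w&(np.abs(P[...,1]-y)<.03)]; print("tape",len(q),q.mean(0),q.min(0),q.max(0))
    k=(p.max(-1)<70)&(Z>.12)&(Z<.2)&(P[...,1]>-.2)&(P[...,1]<.3)&(np.abs(P[...,0]-.67)<.07)
    q=P[k]; o=np.median(q,0); q=q[np.abs(q-o)[:,0]<.09]; o=q.mean(0); n=np.linalg.svd(q-o,full_matrices=False)[2]; print("ski",len(q),o,n[0],n[2],np.ptp((q-o)@n[1]))
E
```

```text
scene
blk 0.01 297 [ 0.4399 -0.2183  0.0202] (array([ 0.4361, -0.2268]), array([ 73.1918, 119.1549]), np.float32(2.0474033))
blk 0.07 69 [ 0.4367 -0.2248  0.0791] (array([ 0.4338, -0.228 ]), array([47.6916, 30.9095]), np.float32(0.36570123))
bay 0.012 255 [0.4465 0.2917 0.0186] (array([0.424 , 0.2632]), array([172.9436, 114.9494]), np.float32(1.3536222))
bay 0.0255 414 [0.429  0.2748 0.0301] (array([0.424 , 0.2621]), array([159.3439, 101.9788]), np.float32(1.3433787))
bay 0.012 694 [0.4356 0.28   0.0257] (array([0.4246, 0.2627]), array([173.042 , 114.9549]), np.float32(1.3460327))
tape 73 [0.6718 0.1644 0.1697] [0.6256 0.1364 0.1393] [0.6977 0.1935 0.1867]
tape 51 [ 0.6937 -0.0529  0.1695] [ 0.6505 -0.084   0.1404] [ 0.7212 -0.0295  0.1864]
ski 1232 [0.6783 0.0847 0.167 ] [-0.1048  0.9945 -0.0011] [ 0.4807  0.0497 -0.8754] 0.08150570014981753
top
blk 0.01 406 [ 0.43   -0.2303  0.02  ] (array([ 0.431 , -0.2314]), array([ 69.8622, 120.1361]), np.float32(2.0260057))
blk 0.07 92 [ 0.431  -0.2305  0.0799] (array([ 0.4315, -0.2311]), array([44.9353, 28.9394]), np.float32(0.4716733))
bay 0.012 145 [0.4257 0.2768 0.0202] (array([0.4008, 0.2625]), array([174.5619, 143.2239]), np.float32(1.3921326))
bay 0.0255 202 [0.4256 0.2681 0.0296] (array([0.4195, 0.2574]), array([161.7204, 105.2532]), np.float32(1.3721611))
bay 0.012 395 [0.4252 0.2714 0.0263] (array([0.4009, 0.2629]), array([174.1834, 144.5485]), np.float32(1.3834339))
tape 113 [0.6594 0.1628 0.16  ] [0.6214 0.1357 0.126 ] [0.6968 0.1931 0.1895]
tape 111 [ 0.6826 -0.0557  0.1615] [ 0.6428 -0.0838  0.1312] [ 0.7188 -0.0258  0.1892]
ski 1746 [0.6622 0.1214 0.1598] [-0.1005  0.9949 -0.0014] [ 0.5777  0.0572 -0.8142] 0.08512707987193369
```

```bash
cat >> h.py <<'E'
H=.034
SK=np.array([.671,.0537,.1605]); a=.103; h=np.array([np.cos(a),np.sin(a),0]); SY=np.array([-np.sin(a),np.cos(a),0]); SN=np.array([0,0,np.cos(.6)])-np.sin(.6)*h
BK=np.array([.432,-.2295,0]); BKY=2.033
BAY=np.array([.4245,.276,0]); BYY=1.36
def R(y,z):
    y=np.array(y);z=np.array(z); return np.stack([np.cross(y,z),y,z],1)
def down(yaw,s): return R([s*np.cos(yaw),s*np.sin(yaw),0],[0,0,-1.])
def ski(y,d,s): return SK+SY*y+SN*(H+d), R(s*SY,-SN)
E
python3 - <<'E'
from h import *
for s in (1,-1):
    print(s)
    for p,r in [(BK+[0,0,.2],down(BKY,s)),(BK+[0,0,H],down(BKY,s)),ski(.11,.08,s),ski(.11,0,s),ski(-.11,-.01,s),ski(-.11,.08,s),(BAY+[-.05,-.2,.2],down(BYY,s)),(BAY+[-.05,-.2,H],down(BYY,s)),(BAY+[0,0,H],down(BYY,s))]:
        print(solver.inverse_kinematics(p,r))
ax=np.array([np.cos(BYY),np.sin(BYY)])
for c in ["scene","top"]:
    z=np.load(c+"0.npz");p=z["p"].astype(int);P=cloud(c,p,z["d"]);q=P[(np.hypot(P[...,0]-.42,P[...,1]-.25)<.15)&(p[...,0]-p[...,2]>25)&(p[...,0]<p[...,1]*2)&(P[...,2]>.0255)&(P[...,2]<.035)]
    d=q[:,:2]-BAY[:2]; Y=d@ax; X=d@[ax[1],-ax[0]]
    for sg in (1,-1):
        k=(X*sg>.02)&(abs(Y)<.062); f=np.polyfit(Y[k],X[k],1); print(c,sg,k.sum(),f,np.percentile(X[k],[3,97]))
    k=abs(X)<.025; print("stop",k.sum(), Y[k].min() if k.any() else 0, "Y",np.percentile(Y,[1,99]))
E
```

```text
1
[-0.3606  0.2791  0.9253  2.0462 -0.2754  0.943   2.7432]
[ 0.0978  0.5047  0.3927  2.1311 -0.3519  0.5668  2.779 ]
[-0.7528  0.1119  0.3807  2.1467  0.3671  0.3319  0.9734]
[-0.548   0.2928  0.2043  2.1012  0.4897  0.194   0.8494]
[ 0.1922  0.3331 -0.1224  2.06   -0.4026  0.1739  2.139 ]
[-0.2697  0.1271  0.4139  2.1314 -0.546   0.3508  2.2635]
[-0.6072  0.008   0.3248  2.2422 -0.0033  0.8918  1.0797]
[-0.3875  0.3593  0.1133  2.3571 -0.0957  0.429   1.1657]
[-0.6714  0.5025  0.0351  2.0723 -0.0314  0.5673  0.7459]
-1
[-0.3211  0.267   0.8736  2.0445 -0.2534  0.9388 -0.4221]
[-0.234   0.6254  0.8293  2.15   -0.7515  0.6846  0.0086]
[-0.4369  0.1199  0.0394  2.1286  0.4836  0.3516 -2.277 ]
[-0.9875  0.3479  0.7364  2.126  -0.5186  0.1851 -1.3364]
[-0.3145  0.3441  0.4806  2.0918 -1.1047  0.2998 -0.371 ]
[-0.4433  0.1313  0.6066  2.1405 -0.6204  0.3652 -0.8064]
[-0.9511 -0.0116  0.6757  2.2588  0.0094  0.8919 -2.0629]
[-0.8108  0.4105  0.6105  2.3817 -0.5253  0.4737 -1.5457]
[-1.1033  0.5614  0.5753  2.0998 -0.5205  0.6218 -1.9468]
scene 1 191 [0.0213 0.0425] [0.0325 0.0513]
scene -1 176 [ 0.0189 -0.0353] [-0.045  -0.0264]
stop 1 0.05114401670489313 Y [-0.0816  0.0653]
top 1 92 [0.0336 0.0402] [0.032  0.0494]
top -1 84 [ 0.0331 -0.0372] [-0.0461 -0.0284]
stop 1 0.061368695414091345 Y [-0.0994  0.0609]
```

```bash
cat >> h.py <<'E'
BAY=np.array([.4263,.2725,0]); BYY=1.334
S=1
def st(m=""):
    s=env.sense(); print(m,"t%.2f"%s["t"],"p",s["ee_pos"],"F",s["wrist_force"],"M",s["moment"],"w%.4f g%.1f"%(s["gripper_width"],s["grasp_force"])); return s
E
python3 - <<'E'
from h import *
Rb=down(BKY,S)
env.reach([.42,.1,.3],Rb); st()
env.reach(BK+[0,0,.15],Rb); st()
p,d=viewer.read_camera("top"); cv2.imwrite("pics/top1.png",cv2.resize(p[180:300,220:380,::-1],(640,480)))
env.movel(BK+[0,0,H],rate=.1); st()
effector.grasp(40); st()
p,d=viewer.read_camera("scene"); cv2.imwrite("pics/sc1.png",cv2.resize(p[100:260,150:350,::-1],(750,600)))
env.movel(BK+[0,0,H+.08],rate=.1); env.pause(.3); st(); print(env.sense()["joint_positions"])
E
```

```text
t3.14 p [0.4201 0.1007 0.3   ] F [ 0.0297 -0.3359  0.3998] M [0.0784 0.0006 0.0382] w0.0915 g0.0
 t4.50 p [ 0.4328 -0.2284  0.1501] F [-0.1486  0.7413  1.5507] M [0.0913 0.0383 0.0043] w0.0923 g0.0
 t5.86 p [ 0.4324 -0.2297  0.0345] F [0.3189 0.7302 0.348 ] M [0.0391 0.0247 0.0007] w0.0920 g0.0
 t6.82 p [ 0.4319 -0.2294  0.034 ] F [-1.0721  0.3099  0.3685] M [0.1551 0.089  0.0306] w0.0298 g40.0
 t8.12 p [ 0.4317 -0.2295  0.1136] F [ 0.0039  1.0204 -3.3475] M [0.0896 0.0446 0.0345] w0.0299 g40.0
[-0.0941  0.3817  0.6211  2.1055 -0.3238  0.748   2.7663]
```

View pics/sc1.png

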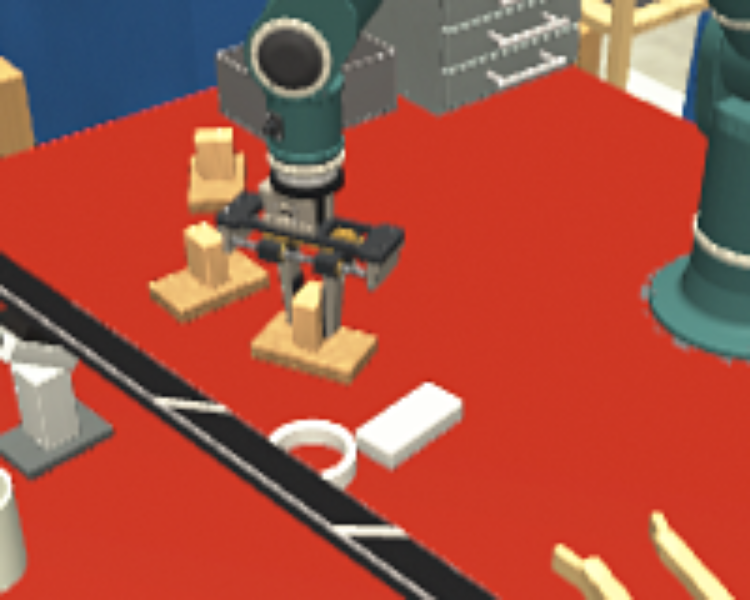

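The block is in hand, with a width of 29.8 mm and a weight of about 3.5 N. The crop shows the fingers on the target's grip at (310,310) and the neighbouring block at (208,265) untouched. Next is the ski.

```bash
python3 - <<'E'
from h import *
env.movel(BK+[-.02,.03,.32],rate=.25); st()
p,r=ski(.11,.12,S); env.reach(p,r); st()
p,r=ski(.11,.04,S); env.movel(p,r,rate=.15); env.pause(.3); s=st("hover"); print(s["joint_positions"], r)
pic,d=viewer.read_camera("top"); np.savez("top2.npz",p=pic,d=d); cv2.imwrite("pics/top2.png",cv2.resize(pic[80:230,110:310,::-1],(800,600),interpolation=cv2.INTER_CUBIC))
pic,d=viewer.read_camera("scene"); cv2.imwrite("pics/sc2.png",cv2.resize(pic[140:320,150:390,::-1],(800,600),interpolation=cv2.INTER_CUBIC))
for q in (ski(.11,-.012,S),ski(-.11,-.012,S)): print(solver.inverse_kinematics(*q))
E
```

```text
t9.10 p [ 0.4113 -0.1993  0.3189] F [ 0.1602  0.22   -1.9471] M [0.1322 0.0142 0.0017] w0.0297 g40.0
 t10.53 p [0.5733 0.1528 0.2869] F [ 0.1597  0.4458 -2.4125] M [-0.0433  0.8302 -0.0224] w0.0299 g40.0
hover t11.52 p [0.6182 0.159  0.2225] F [ 0.2997 -1.026  -1.9504] M [-0.0754  0.8816  0.0156] w0.0301 g40.0
[-0.5436  0.2021  0.1771  2.1215  0.4703  0.2668  0.8731] [[-0.821  -0.1028  0.5616]
 [-0.0849  0.9947  0.0581]
 [-0.5646  0.     -0.8253]]
[-0.5456  0.3196  0.2078  2.0934  0.5009  0.1741  0.8368]
[ 0.3871  0.3611 -0.3541  2.0464  0.0822  0.1636  1.6884]
```

View pics/sc2.png

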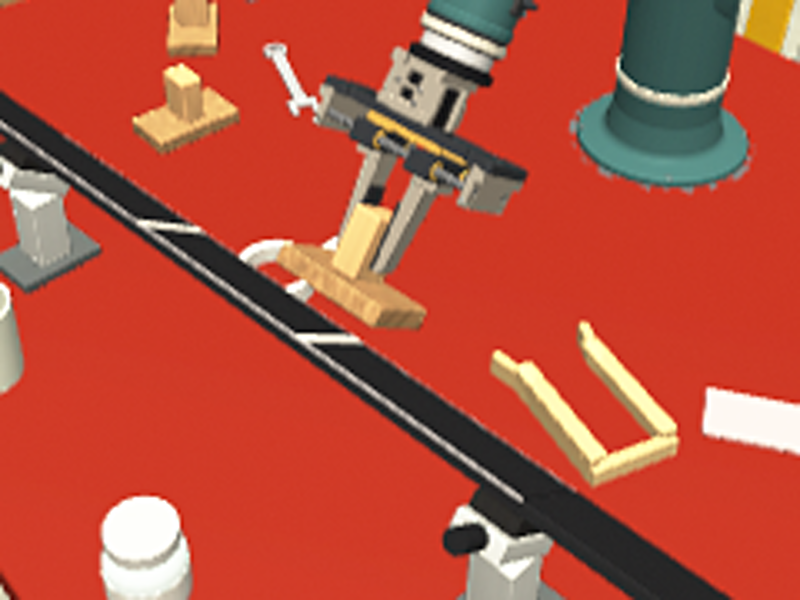

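The scene view shows the block tilted parallel to the face, hovering just off the tip-side tape at (330,340). I'll press in small steps with force feedback and then slide.

```bash
python3 - <<'E'
from h import *
def F(n=6):
    v=[]
    for _ in range(n): env.pause(.03); v.append(env.sense()["wrist_force"])
    return np.mean(v,0)
F0=F(10); fn=lambda n=6:(F(n)-F0)@SN
d=.006; env.movel(ski(.11,d,S)[0],rate=.06)
f=fn(); print(d,f)
while f<7.5 and d>-.016:
    d-=.002 if f<4 else .001; env.movel(ski(.11,d,S)[0],rate=.02); f=fn(); print("%.4f %.2f"%(d,f))
st(); env.pause(.3)
print("IK",[solver.inverse_kinematics(*ski(y,d,S)) for y in(0,-.11)])
import json; json.dump(dict(d=d,F0=F0.tolist()),open("press.json","w"))
pic,_=viewer.read_camera("scene"); cv2.imwrite("pics/sc3.png",cv2.resize(pic[140:320,150:390,::-1],(800,600),interpolation=cv2.INTER_CUBIC))
E
```

```text
0.006 0.39012714536940735
0.0040 0.52
0.0020 0.16
0.0000 0.57
-0.0020 3.49
-0.0040 4.72
-0.0050 5.11
-0.0060 6.46
-0.0070 7.14
-0.0080 7.57
 t16.92 p [0.6451 0.1616 0.182 ] F [-5.72   -0.8847  3.475 ] M [-0.1243  1.0708 -0.0452] w0.0300 g40.0
IK [array([-0.0266,  0.3052, -0.1323,  2.0977,  0.4097,  0.1533,  1.1466]), array([ 0.502 ,  0.3745, -0.49  ,  2.0423,  0.3501,  0.182 ,  1.4422])]
```

View pics/sc3.png

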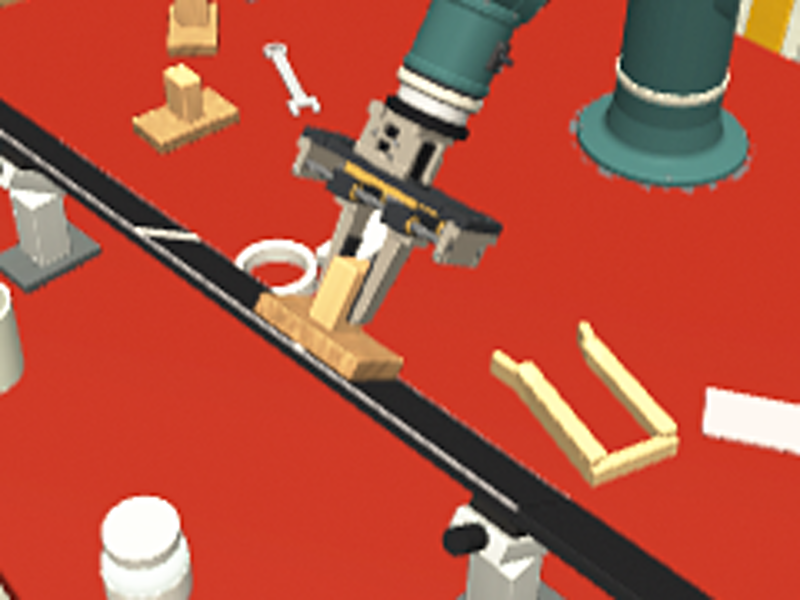

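Block lies flat across the face, centred over the tip-side tape, at about 7.6 N. Sliding now.

```bash
python3 - <<'E'
from h import *
import json
j=json.load(open("press.json")); d=j["d"]; F0=np.array(j["F0"])
def fn(n=3):
    v=[]
    for _ in range(n): env.pause(.03); v.append(env.sense()["wrist_force"])
    return np.mean(v,0)-F0
for y in np.arange(.0825,-.111,-.0275):
    env.movel(ski(y,d,S)[0],rate=.035); f=fn(); n=f@SN
    e=env.sense()["ee_pos"]-SK; print("%.3f d%.4f n%.2f y%.2f | y %.4f x %.4f z %.4f j6 %.3f"%(y,d,n,f@SY,e@SY,e@np.cross(SY,SN),e@SN-H,env.sense()["joint_positions"][5]))
    d+=np.clip((n-8)*.0007,-.0015,.0015)
env.pause(.4); st()
p,_=viewer.read_camera("scene"); cv2.imwrite("pics/sc4.png",cv2.resize(p[110:290,110:350,::-1],(800,600),interpolation=cv2.INTER_CUBIC))
E
```

```text
0.083 d-0.0080 n7.97 y3.75 | y 0.0839 x 0.0012 z -0.0077 j6 0.168
0.055 d-0.0080 n7.33 y2.46 | y 0.0549 x -0.0003 z -0.0081 j6 0.162
0.028 d-0.0085 n8.26 y3.38 | y 0.0275 x -0.0004 z -0.0085 j6 0.157
0.000 d-0.0083 n8.15 y2.60 | y -0.0001 x -0.0007 z -0.0084 j6 0.156
-0.027 d-0.0082 n7.86 y2.36 | y -0.0276 x -0.0008 z -0.0083 j6 0.158
-0.055 d-0.0083 n7.94 y2.62 | y -0.0551 x -0.0010 z -0.0084 j6 0.162
-0.082 d-0.0084 n8.09 y2.79 | y -0.0826 x -0.0012 z -0.0085 j6 0.171
-0.110 d-0.0083 n7.95 y3.28 | y -0.1101 x -0.0013 z -0.0084 j6 0.182
 t25.93 p [ 0.6668 -0.0574  0.1808] F [-6.0761  1.8633  4.7133] M [0.4862 0.7855 0.4424] w0.0296 g40.0
```

View pics/sc4.png

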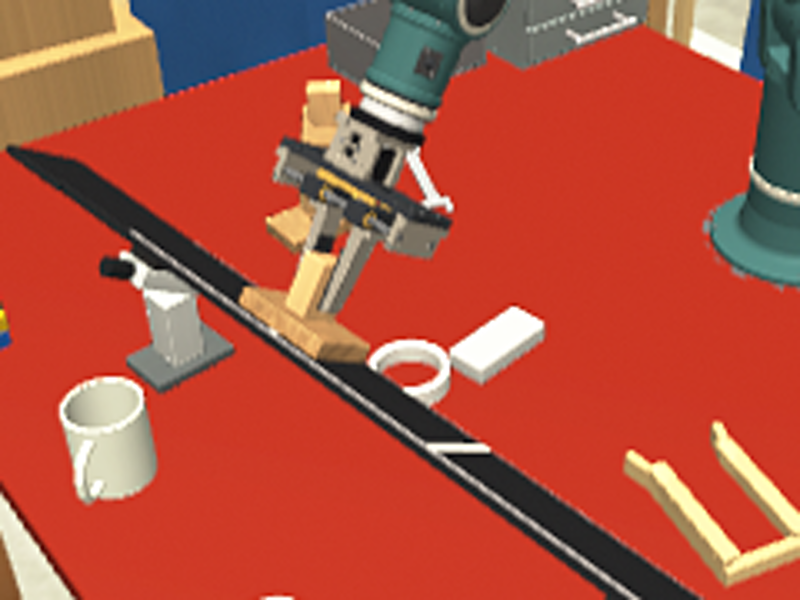

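The stroke is complete: the block covers the tail tape, the tip tape is visible again at (458,448), and the ski carried about 8 N all the way. Next: lift off and hover before the bay.

```bash
cat >> h.py <<'E'
def bp(y,z,x=0,yaw=BYY): return BAY+[np.cos(yaw)*y+np.sin(yaw)*x,np.sin(yaw)*y-np.cos(yaw)*x,H+z]
E
python3 - <<'E'
from h import *
env.movel(ski(-.11,.12,S)[0],rate=.15); st()
rb=down(BYY,S); env.reach(bp(-.168,.15),rb); st()
env.movel(bp(-.168,.02),rb,rate=.15); env.pause(.3); s=st("hover"); print(s["joint_positions"])
for c in("top","scene"):
    p,d=viewer.read_camera(c); np.savez(c+"5.npz",p=p,d=d); P=cloud(c,p,d); p=p.astype(int)
    if c=="top": cv2.imwrite("pics/top5.png",cv2.resize(p[150:270,120:280,::-1].astype(np.uint8),(800,600),interpolation=cv2.INTER_CUBIC))
    else: cv2.imwrite("pics/sc5.png",cv2.resize(p[150:330,210:450,::-1].astype(np.uint8),(800,600),interpolation=cv2.INTER_CUBIC))
    q=P[(np.abs(P[...,2]-.04)<.008)&(p[...,0]-p[...,2]>25)&(p[...,0]<2*p[...,1])&(np.hypot(P[...,0]-s["ee_pos"][0],P[...,1]-s["ee_pos"][1])<.09)]
    e=q[:,:2]-s["ee_pos"][:2]; A=np.array([np.cos(BYY),np.sin(BYY)]); Y=e@A; X=e@[A[1],-A[0]]
    print(c,len(q),rect(q[:,:2]),"X",np.percentile(X,[1,5,95,99]),"Y",np.percentile(Y,[1,99]),"zfit",np.linalg.lstsq(np.c_[X,Y,np.ones(len(X))],q[:,2],rcond=None)[0])
    print([(round(r["score"],2),np.array(r["at"])) for n in("bay","bay_mouth") for r in tip_of(c,n)[:1]])
E
```

```text
t26.99 p [ 0.5953 -0.0654  0.2867] F [ 0.2734  0.1964 -2.4178] M [-0.0434  0.8266  0.0331] w0.0297 g40.0
 t28.08 p [0.3876 0.1092 0.184 ] F [-0.4745  1.2681 -2.4413] M [ 0.0052 -0.0169  0.0083] w0.0300 g40.0
hover t29.40 p [0.3873 0.1091 0.0545] F [ 0.1326 -0.3838 -2.1887] M [-0.033   0.0269  0.0138] w0.0298 g40.0
[ 0.2057  0.4242 -0.6456  2.2659  0.47    0.5797  0.5362]
top 2 (array([0.4087, 0.0494]), array([4.2397, 0.    ]), np.float32(1.4642217)) X [0.0346 0.0346 0.0351 0.0351] Y [-0.0551 -0.051 ] zfit [ 0.1984 -1.5261 -0.0506]
[(0.76, array([0.4277, 0.2747, 0.    ])), (0.82, array([0.4077, 0.1836, 0.0015]))]
scene 352 (array([0.3916, 0.1086]), array([121.0235,  69.1939]), np.float32(1.3505702)) X [-0.0298 -0.0265  0.0369  0.0381] Y [-0.0572  0.06  ] zfit [-0.0203 -0.0206  0.0414]
[(0.83, array([ 0.4271,  0.2726, -0.0005])), (0.86, array([ 0.4027,  0.1806, -0.0012]))]
```

View pics/top5.png

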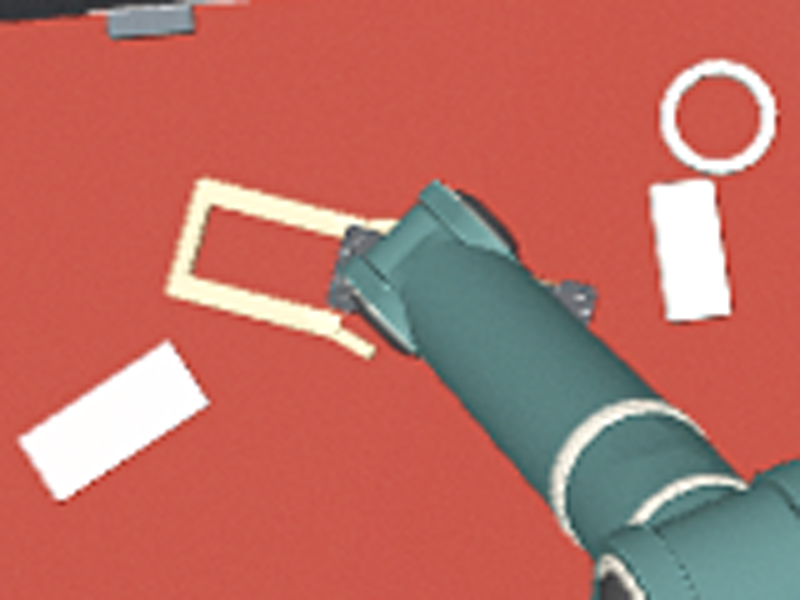

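View pics/sc5.png

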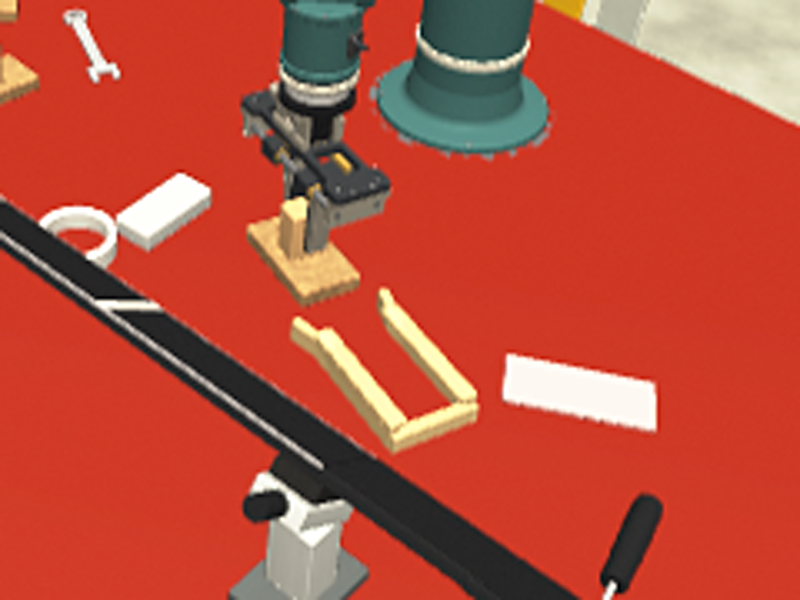

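Scene view shows the block at (303,255) lined up before the bay mouth. In the same camera, the block sits about 3 mm to +X of the bay axis, so I'll correct that, touch down lightly, then slide in under force watch.

```bash
python3 - <<'E'
from h import *
def F(n=4):
    v=[]
    for _ in range(n): env.pause(.03); v.append(env.sense()["wrist_force"])
    return np.mean(v,0)
A=np.array([np.cos(BYY),np.sin(BYY),0]); X=np.array([A[1],-A[0],0])
x=-.003; F0=F(8); env.movel(bp(-.168,.004,x),rate=.06); z=.004
while z>-.004:
    z-=.001; env.movel(bp(-.168,z,x),rate=.03); f=F()-F0
    if f[2]>2.5: break
print("touch z",z,f)
y=-.168
while y<.008:
    y+=.014 if y<-.02 else .003
    env.movel(bp(y,z,x),rate=.05); f=F(3)-F0; fx=f@X; fy=f@A
    e=env.sense()["ee_pos"]-BAY; print("y %.3f act %.4f x%.4f | fx %.1f fy %.1f fz %.1f M %s"%(y,e@A,x,fx,fy,f[2],env.sense()["moment"]))
    if fy<-12 : print("stop"); break
    if abs(fx)>3: x+=np.clip(fx*.0002,-.0015,.0015)
    if f[2]>6: z+=.0005
    elif f[2]<.8: z-=.0003
st()
p,d=viewer.read_camera("scene"); np.savez("scene6.npz",p=p,d=d); cv2.imwrite("pics/sc6.png",cv2.resize(p[190:310,270:430,::-1],(800,600),interpolation=cv2.INTER_CUBIC))
E
```

```text
touch z -0.001 [-4.0948 -2.6903 18.2503]
y -0.154 act -0.1546 x-0.0030 | fx 1.5 fy -4.1 fz 13.7 M [-0.9631  0.338  -0.0101]
y -0.140 act -0.1391 x-0.0030 | fx 1.4 fy 1.3 fz 7.6 M [-0.1675 -0.089   0.0109]
y -0.126 act -0.1255 x-0.0030 | fx 0.1 fy 1.3 fz 3.5 M [ 0.2513 -0.1052  0.0118]
y -0.112 act -0.1120 x-0.0030 | fx 0.4 fy 0.7 fz 3.2 M [-0.0662 -0.021  -0.0063]
y -0.098 act -0.0976 x-0.0030 | fx 0.3 fy 1.2 fz 1.8 M [ 0.2364 -0.0195 -0.0394]
y -0.084 act -0.0838 x-0.0030 | fx 0.2 fy 1.6 fz 2.0 M [ 0.1946 -0.0522 -0.0038]
y -0.070 act -0.0697 x-0.0030 | fx 0.6 fy 0.8 fz 1.7 M [ 0.1934 -0.0302  0.033 ]
y -0.056 act -0.0557 x-0.0030 | fx 0.0 fy 1.7 fz 2.0 M [ 0.2237 -0.015   0.0215]
y -0.042 act -0.0417 x-0.0030 | fx 0.4 fy 1.9 fz 1.5 M [ 0.1536 -0.0774 -0.0001]
y -0.028 act -0.0278 x-0.0030 | fx 0.5 fy 1.5 fz 1.8 M [0.1965 0.0222 0.009 ]
y -0.014 act -0.0138 x-0.0030 | fx 0.6 fy 0.9 fz 1.3 M [ 0.2046 -0.0444  0.0224]
y -0.011 act -0.0116 x-0.0030 | fx 0.6 fy -1.3 fz 3.2 M [-0.4885  0.0673 -0.0169]
y -0.008 act -0.0078 x-0.0030 | fx 0.6 fy -0.2 fz 1.8 M [-0.1376  0.0073  0.0405]
y -0.005 act -0.0045 x-0.0030 | fx 0.3 fy 0.6 fz 1.1 M [ 0.1055 -0.0708  0.0432]
y -0.002 act -0.0017 x-0.0030 | fx 0.4 fy 0.3 fz 0.9 M [ 0.0421 -0.0169  0.0072]
y 0.001 act 0.0012 x-0.0030 | fx -0.3 fy 0.4 fz 0.1 M [0.0189 0.0166 0.0219]
y 0.004 act 0.0038 x-0.0030 | fx 0.4 fy -1.6 fz 5.3 M [-0.6361  0.2308  0.0275]
y 0.007 act 0.0039 x-0.0030 | fx -1.2 fy -11.4 fz 15.9 M [-1.7697  0.8495  0.1088]
y 0.010 act 0.0041 x-0.0030 | fx -1.8 fy -17.6 fz 21.4 M [-3.0882  1.2586  0.2024]
stop
 t40.98 p [0.4245 0.2771 0.0343] F [ -5.7343 -16.6684  19.6995] M [-3.0882  1.2586  0.2024] w0.0300 g40.0
```

View pics/sc6.png

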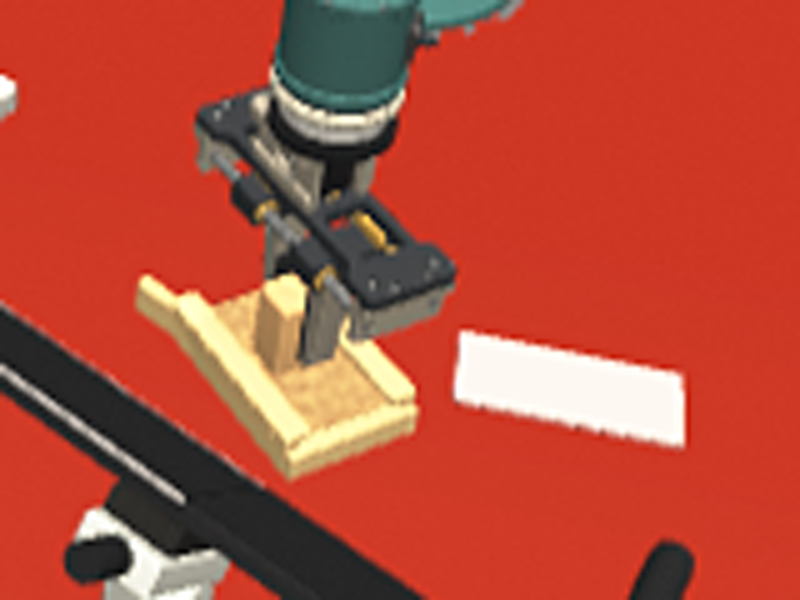

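The block is under both lips and against the stop at (350,435); the position froze at +3.9 mm as the force rose. I'll relax the push, release, retreat and check.

```bash
python3 - <<'E'
from h import *
env.movel(bp(.0045,-.0005,-.003),rate=.03); st()
effector.release(); st(); env.pause(.2)
env.movel(bp(.004,.15,-.003),rate=.12)
env.reach([.3,.05,.35],down(BYY,S)); env.pause(.3); st()
for c in("scene","top"):
    p,d=viewer.read_camera(c); 
    cv2.imwrite("pics/fin_%s.png"%c,cv2.resize(p[:,:,::-1],(800,600)))
    for n in ["block","bay"]: print(c,n,[(round(r["score"],2),np.array(r["at"])) for r in tip_of(c,n)])
    for n in ["tape_roll","wax_bar","screwdriver","scraper","wrench"]: print(n,[(round(r["score"],2),np.array(r["at"])) for r in search_frame(c,n)[:1]])
E
```

```text
t41.36 p [0.4244 0.2768 0.0338] F [-1.9869 -5.1622  7.2837] M [-0.907   0.4586  0.0588] w0.0296 g40.0
 t42.37 p [0.4244 0.2776 0.0335] F [ 0.8058 -0.1622  0.2898] M [ 0.0085 -0.0042 -0.0078] w0.0917 g0.0
 t45.45 p [0.3001 0.0503 0.3497] F [ 0.1428 -0.0846  0.0114] M [0.0575 0.0381 0.0608] w0.0919 g0.0
scene block [(0.88, array([ 0.4213,  0.2755, -0.0008])), (0.66, array([ 0.4567, -0.3995,  0.0023])), (0.66, array([ 0.3213, -0.5958, -0.0043]))]
scene bay [(0.94, array([0.4274, 0.2737, 0.0003]))]
tape_roll [(0.64, array([ 0.5261, -0.0957,  0.0228]))]
wax_bar [(0.55, array([ 0.4432, -0.0446,  0.0263]))]
screwdriver [(0.83, array([0.4259, 0.5382, 0.0241]))]
scraper [(0.83, array([0.2954, 0.404 , 0.0066]))]
wrench [(0.63, array([ 0.2878, -0.4033,  0.0103]))]
top block [(0.89, array([ 0.4559, -0.3969,  0.0014])), (0.83, array([ 0.3203, -0.5954, -0.0032])), (0.79, array([0.4245, 0.2776, 0.0011])), (0.39, array([ 0.4283,  0.2749, -0.0006]))]
top bay [(0.79, array([ 0.4289,  0.278 , -0.0006]))]
tape_roll [(0.49, array([ 0.5454, -0.0843,  0.0224]))]
wax_bar [(0.79, array([ 0.4423, -0.0589,  0.0238]))]
screwdriver [(0.6, array([0.423 , 0.5331, 0.0206]))]
scraper []
wrench [(0.73, array([ 0.2893, -0.4042,  0.006 ]))]
```

View pics/fin_scene.png

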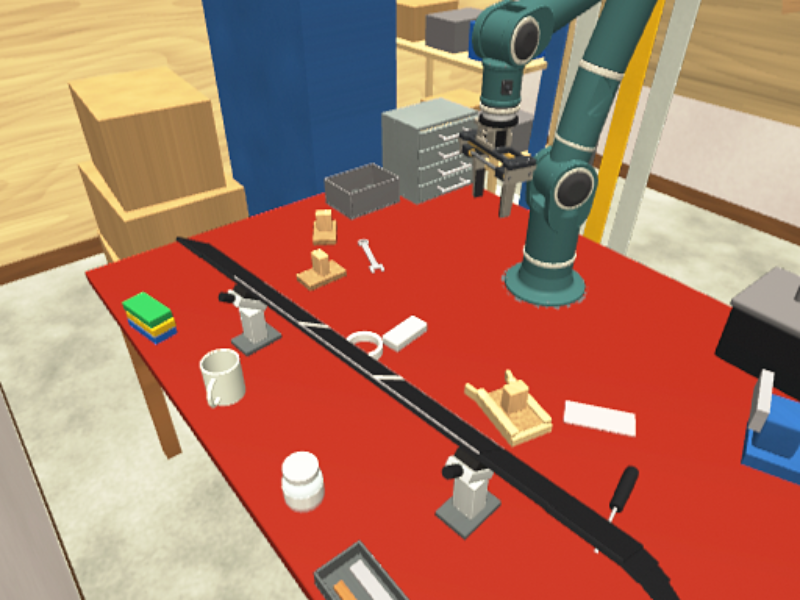

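The block sits in the bay at (513,405), the bystanders are unmoved, and the arm is clear. Handing in.

```bash
python3 -c "
from station import *
print(workorder.finish_job())"
```

```text
the job is handed in; nothing more can be done
None
```

The job is handed in, with no verdict returned: the block was slid from the tip tape to the tail tape at about 8 N without lifting, then pushed home under the bay's lips and released, with the other things left where they were.

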